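Nest the domed bead-bowl covers in the hoop

TASK

Put the bowl covers away as a nest: the lavender cover already lies upside down (open side up) in the birch hoop; take the teal cover from its slanted stand and set it, open side up, into the lavender one, then set the amber cover into the teal one in the same way. Each must sit fully home and level in the one below; lay them in rather than dropping them, keep the lavender cover in its hoop, leave the other things on the table as they are, and let go at the end.

Things in the scene. Friction and masses are not known exactly. Their poses are not given: they have to be found in the camera images.
- lavender_center (a point): Centre (on the axis, half-way up) of the lavender domed plastic cover, lying open side up in the hoop, crown on the table. The three covers are alike and round about their own z axis, which points out of the open side: rim 140 mm across, 54 mm from crown to rim edge; rim edge 27 mm from the centre along +z, crown 27 mm along -z. Crown flat, 56 mm across. About 140 g, 100 to 200 g.
- teal_center (a point): Centre, as above, of the teal cover; z points out of its open side. It starts on a slanted stand, on either side, z leaning 35 degrees from vertical towards the robot, x pointing up-slope. Pinch a cover by its upright lip, 9 mm thick (140 mm outer, 122 mm inner diameter), one finger inside, one outside: free to 17 mm below the rim edge, where a ledge reaches in to 112 mm diameter.
- amber_center (a point): Centre, as above, of the amber cover, which starts in the same way on the other stand. On every cover the dome is 118 mm across at 34 mm from the crown, where the 140 mm flange begins. A cover laid in another rests with its flange's underside on the lower one's rim edge: its centre is then 20 mm above the lower one's centre, with about 2 mm sideways play.
- hoop: Fixed round birch hoop flat on the table, 124 mm outer and 112 mm inner diameter, 14 mm high, a small brass clamp on its -x side. Origin: centre of its underside, on the table. The lavender cover stands in it.
- stand_left: Fixed birch drying stand with the teal cover: a board 120 x 110 mm rising away from the robot at 35 degrees. Origin on the table; x points up-slope. The cover's crown rests on the board 66 mm above the origin. Two 10 mm pegs on the downhill side (39 degrees either side of the downhill line) stop the flange, reaching 46 mm from the board; lift the cover off square to the board.
- stand_right: The same kind of stand, with the amber cover. The two stands may have changed places.
- dispenser: Loose stainless push dispenser of sequins, 72 mm across, 142 mm tall, beyond the covers; origin at the centre of its underside. Leave alone.
- jar: Loose greenish glass jar with a brass-coloured screw lid, 76 mm across, 110 mm tall, beyond the covers; origin at the centre of its underside. Leave alone.
- bobbin_tray: Loose lavender bobbin tray 100 x 160 x 26 mm, beyond the covers; origin at the centre of its underside. Leave alone.
- spool_red: Loose red thread spool standing upright, 42 mm across, 58 mm tall, on the robot's side of the covers; origin at the centre of its underside. Leave alone.
- spool_blue: Loose blue thread spool, same size, on the robot's side of the covers. Leave alone.
- magnifier: Fixed chrome magnifier on a stand with a hinged arm, at the right edge, 0.24 m tall at most; origin at the centre of its 120 mm foot, the lens reaches 0.21 m from there along +x. Leave alone.
- pincushion: Loose round pincushion, red on a wooden foot, 72 mm across, 58 mm tall with its pins, right of the hoop; origin at the centre of its underside. Leave alone.

How it is judged:
On the way:
1. the teal cover sits home and level in the lavender one, let go (horizontal distance between teal_center and lavender_center below 0.006 m and z of teal_center in the frame of lavender_center between 0.016 and 0.0235 m and angle between teal_center's own z axis and vertical below 0.06 rad and contact force between the fingers and teal below 0.1 N), for 0.2 s.
At the end, for the whole second after the job is handed in: Lavender cover level in the hoop, within 12 mm of its centre; teal nested in lavender, amber in teal: all open side up, level within 3.4 degrees, axes within 6 mm, each centre 16 to 23.5 mm above the one below; released and at rest (horizontal distance between teal_center and lavender_center below 0.006 m and z of teal_center in the frame of lavender_center between 0.016 and 0.0235 m and angle between each of teal_center, amber_center, lavender_center's own z axis and vertical below 0.06 rad and horizontal distance between amber_center and teal_center below 0.006 m and z of amber_center in the frame of teal_center between 0.016 and 0.0235 m and horizontal distance between lavender_center and hoop below 0.012 m and height (world z) of lavender_center below 0.032 m and linear speed of each of amber, teal below 0.02 m/s); the robot touches nothing.
It fails at once if a cover is dropped (moving faster than 0.6 m/s while not held) ((contact force between the fingers and teal below 0.05 N and linear speed of teal above 0.6 m/s) or (contact force between the fingers and amber below 0.05 N and linear speed of amber above 0.6 m/s)).
It fails at once if the lavender cover is lifted or knocked out of its hoop (horizontal distance between lavender_center and hoop above 0.03 m or height (world z) of lavender_center above 0.05 m).
It fails at once if a bystander is pushed more than 30 mm or tipped over (distance of any of dispenser, jar, bobbin_tray, pincushion, spool_red, spool_blue from where it was at the start of the episode above 0.03 m or angle between any of dispenser, jar, spool_red, spool_blue's own z axis and vertical above 0.5 rad).
It fails at once if the magnifier is struck (contact force between anything else and magnifier above 15 N).
It also fails if it takes over 69 s, if anything falls off the work surface, if the arm or the gripper's body presses on something with over 40 N, if the wrist force passes 120 N, or if a joint passes its speed limit or range.

ROBOT

A 7-joint arm with a two-finger parallel gripper is mounted at the origin on the work surface. World frame = base frame: x ahead of the robot, y to its left, z up, the work surface at z = 0. Lengths are in m, angles in rad, forces in N, time in s.
With the tool pointing down it reaches from about 0.4 to 0.85 m from the base axis. Payload 4.5 kg.
Tool frame: the origin (TCP) lies between the finger pads; the fingertips stand 19 mm ahead of it and the grasp point (between the pads) is the TCP (r.tips_ahead is the distance from the TCP to the fingertips, in m); z points along the fingers, y is the line along which they close (so a half turn about z gives the same grasp; the last joint's range is limited). The gripper opens to 88 mm and grips with 3 to 60 N. Pads are 18 mm wide; open, the fingers measure 123 mm over their backs; the gripper's body (75 mm by 187 mm) begins 45 mm behind the grasp point.
Start: joints at [-1.27, 0.689, -0.195, 1.565, 0.157, 0.902, -0.215], TCP at [0.165, 0.603, 0.258] pointing down, gripper open.
Joint ranges: [-3.01, 3.01], [-0.46, 2.08], [-1.47, 1.51], [0.13, 2.56], [-1, 4.14], [0.04, 2.09], [-2.66, 2.66]. Speed limits (rad/s): [2.57, 2.57, 3.14, 3.14, 3.14, 3.14, 3.14].

INTERFACE

Orientations are given as a unit quaternion [x, y, z, w].
In Python, from plant import r, cams, models gives the robot as it stands. The module is installed in compiled form; this text tells all that it offers.
- The arm moves only by the tool jog_arm, never from a script. Its arguments are lists of equal length, an entry for each row: "turn": the turn, a rotation vector about the tool's x, y, z in rad, a list of three; "translation": the shift along the tool's x, y, z in m, a list of three; "grip": the closure, from 0 (fully open) to 1 (shut). In form: {"turn": [[ax, ay, az], ...], "translation": [[tx, ty, tz], ...], "grip": [grip, ...]}. A call has 1 to 20 rows; each row is the pose to reach, as a shift and turn from the pose commanded when the call began, along the tool's axes at that moment; what a row does not reach only later rows make up. A row lasts 1/8 s, in which the tool goes at most 62.5 mm and 10.7 degrees, less where a joint would pass 70% of its speed; a pose out of reach is approached as far as the arm can. A call with a gripper value outside its range is refused whole. The fingers move at their own pace and stop on an object; "force" is the grip in N (left out, the last holds). Time passes only in rows, so rows that repeat a pose let the fingers close. It gives the time, the measured TCP pose, the force, the opening and the grip force at its end, in the units of the state.
- r.get_state(): the state, without advancing time (a new reading comes with each control period).
- cams.snapshot(name): name is "scene" or "top"; returns the picture (384x512x3 uint8, red, green, blue); there is no depth.
- cams.camera_params(name): a dict with "fx", "fy", "cx", "cy" (pixels), "eye" and "orientation" of the camera in the world. Camera axes: x right, y up, looking along -z (the intrinsics and any distortion apply to the point x, -y, -z); pixel columns grow to the right and rows downward; lengths in m; the calibration is good to about 2 mm. A picture is of the moment at which its call begins. camera_params takes no time and is no camera call.
- r.finish_job(): hands the job in; it is judged then, once.
Trained networks look in the newest picture that a camera, given by its name, has taken for a name from the list of things; names that differ only in an ending like _2 or _b are one class to them, and where a whole thing is asked for, a point or a joint stands for the part that bears it (a point fixed in the world has none). Each returns a list of dicts, best first, with "p" (0 to 1); they miss things now and then, are a little off and sometimes report something else, mostly with a low value. They report only what shows in the picture. A call takes as long as a camera call.
- models.find_in(camera, name): "position" ([x, y, z] in m, in world coordinates, good to about 4 mm: the middle of the surface that is visible of it).
- models.masks_of(camera, name): "pixels" (384x512 bool, what is visible of it).
- models.place_of(camera, name): "position" ([x, y, z] in m, in world coordinates, good to about 4 mm: a listed point, or the origin of a listed thing).
The state is a dict: "clock": time; "q": joint angles; "qd": joint speeds; "joint_torque": joint torques, N m; "tool_pos": TCP position; "eef_rot": TCP orientation; "contact_force": force on the tool from outside, world axes, zero at the start; "moment": the same for the moment, N m; "opening": opening from 0.0 (shut) to 1.0 (fully open); "finger_force": force on a finger pad.
Only numpy, scipy, OpenCV 4.12 (cv2) and the standard library are available. Lean on these libraries where they do the work, as an engineer would, in place of code of your own. Each camera call takes 0.05 s, during which the arm holds its last target. There are 200 camera calls.

## Working session

There is one attempt and no reset: what is moved stays moved. The work goes in short steps, Python scripts to look and compute and a tool call to move; the robot and the scene stay as the last step left them, time stands still between calls to the robot, and variables do not carry over. Pictures are saved under pics/ and viewed, at most 10 in all, crops included, and the job is handed in when it is done.

Besides the shell and the picture viewer there is one more tool, called after "Emit:" as a command line: name --argument value ..., lists and objects as JSON in quotes. jog_arm: Moves the arm, as the interface text tells. Its arguments: {"type":"object","properties":{"turn":{"type":"array"},"translation":{"type":"array"},"grip":{"type":"array"},"force":{"type":"number"}},"required":["turn","translation","grip"]}

```bash
mkdir -p pics
cat > h.py <<'E'
import numpy as np, cv2
from scipy.spatial.transform import Rotation as R
from plant import r, cams, models
def proj(cam,P):
    c=cams.camera_params(cam); M=R.from_quat(c["orientation"]).as_matrix()
    p=(np.atleast_2d(P)-np.array(c["eye"]))@M
    p=p*[1,-1,-1]
    return np.c_[c["fx"]*p[:,0]/p[:,2]+c["cx"], c["fy"]*p[:,1]/p[:,2]+c["cy"]]
def snap(cam,name):
    im=cams.snapshot(cam); cv2.imwrite(f"pics/{name}.png",im[:,:,::-1]); return im
E
python3 - <<'E'
from h import *
for c in("scene","top"):
    print(c,cams.camera_params(c))
a=snap("scene","a"); b=snap("top","b")
cv2.imwrite("pics/ab.png",np.vstack([cv2.resize(a,None,fx=1,fy=1)])[:,:,::-1])
for n in ["lavender_center","teal_center","amber_center","hoop","stand_left","stand_right","dispenser","jar","bobbin_tray","spool_red","spool_blue","magnifier","pincushion"]:
    for c in("scene","top"):
        print(n,c,[(np.round(d["position"],3).tolist(),round(d["p"],2)) for d in models.place_of(c,n)][:3])
s=r.get_state(); print({k:np.round(v,3).tolist() for k,v in s.items()}, r.tips_ahead)
E
```

```text
scene {'fx': 395.59010035327157, 'fy': 395.59010035327157, 'cx': 264.1028246498594, 'cy': 188.16899230981903, 'eye': array([1.06940802, 0.46492506, 0.73648085]), 'orientation': array([0.14881559, 0.38218276, 0.85349161, 0.32146903])}
top {'fx': 421.40457006961816, 'fy': 421.40457006961816, 'cx': 251.24979531533023, 'cy': 183.04947099535246, 'eye': array([ 0.42056315, -0.1012809 ,  1.25560553]), 'orientation': array([-0.04599697,  0.05727769,  0.70672606, -0.70366314])}
lavender_center scene [([0.516, 0.003, 0.026], 0.86)]
lavender_center top [([0.512, 0.006, 0.029], 0.56), ([0.564, 0.283, -0.001], 0.5)]
teal_center scene [([0.546, 0.287, 0.088], 0.7)]
teal_center top [([0.544, 0.293, 0.09], 0.91)]
amber_center scene []
amber_center top [([0.574, -0.296, 0.081], 0.81)]
hoop scene [([0.515, 0.003, -0.0], 0.51)]
hoop top []
stand_left scene [([0.56, 0.283, 0.002], 0.64)]
stand_left top [([0.564, 0.286, -0.002], 0.62), ([0.575, -0.296, 0.085], 0.36)]
stand_right scene [([0.591, -0.294, -0.004], 0.56)]
stand_right top []
dispenser scene [([0.792, -0.122, 0.0], 0.71)]
dispenser top []
jar 
[... 443 characters left out ...]
163, 0.002], 0.66), ([0.389, -0.141, 0.002], 0.46), ([0.518, 0.004, 0.03], 0.21)]
magnifier scene [([0.561, -0.506, -0.004], 0.9)]
magnifier top [([0.562, -0.504, -0.001], 0.8)]
pincushion scene [([0.684, -0.161, -0.001], 0.82)]
pincushion top [([0.8, -0.004, -0.0], 0.69), ([0.684, -0.166, 0.004], 0.66)]
{'clock': 1.4, 'q': [-1.27, 0.689, -0.195, 1.565, 0.157, 0.903, -0.215], 'qd': [0.002, 0.0, -0.002, 0.001, -0.0, -0.001, -0.0], 'joint_torque': [-0.0, -52.749, -1.267, -15.374, -0.052, -0.001, 0.0], 'tool_pos': [0.165, 0.603, 0.258], 'eef_rot': [0.133, 0.991, -0.0, -0.0], 'contact_force': [-0.196, -1.352, 0.173], 'moment': [0.008, -0.015, -0.032], 'finger_force': 0.0, 'opening': 1.002} 0.019
```

View pics/a.png

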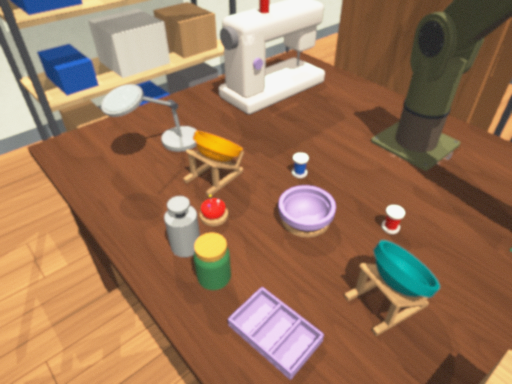

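View pics/b.png

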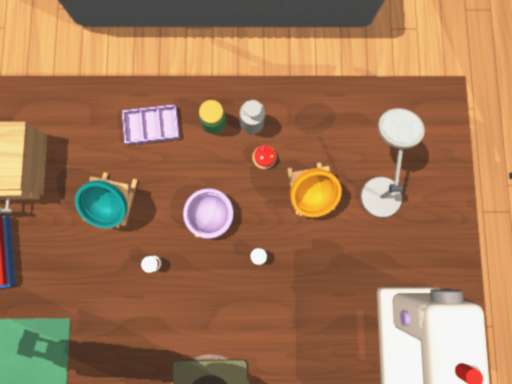

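The scene view shows teal on the left stand at about (405,270), lavender in the hoop at (307,210) and amber on the right stand at (217,148). The top view shows the same three at (102,203), (209,213) and (316,193). Next I'll fit the cover model to the masks in both views.

```bash
cat >> h.py <<'E'
from scipy.optimize import least_squares
t=np.linspace(0,2*np.pi,90,endpoint=False)
PROF=[(.070,.027),(.070,.007),(.059,.007),(.046,-.015),(.028,-.027)]
PTS=np.vstack([np.c_[a*np.cos(t),a*np.sin(t),0*t+z] for a,z in PROF])
th=np.linspace(0,2*np.pi,60,endpoint=False); D=np.c_[np.cos(th),np.sin(th)]
def sup(P): return (P@D.T).max(0)
def obs(cam,name,near):
    out=[]
    for m in models.masks_of(cam,name):
        ys,xs=np.nonzero(m["pixels"])
        if len(xs)<200: continue
        c=proj(cam,near)[0]
        if np.hypot(xs.mean()-c[0],ys.mean()-c[1])<12:
            return sup(np.c_[xs,ys])-0+0.5*0, m["p"], len(xs)
    return None
def rot(tx,ty,yaw=None):
    return R.from_rotvec([tx,ty,0]) 
def fitc(O,x0,mode):
    # mode 'stand': [x,y,z,yaw]; 'level': [x,y,z]; 'free': x,y,z,tx,ty
    def RR(p):
        if mode=='stand': return R.from_euler('ZY',[p[3],-np.radians(35)])
        if mode=='level': return R.identity()
        return R.from_rotvec([p[3],p[4],0])
    def f(p):
        W=RR(p).apply(PTS)+p[:3]
        return np.concatenate([sup(proj(c,W))-o for c,o in O.items()])
    s=least_squares(f,x0,loss='soft_l1',x_scale=[.01]*3+[.1]*(len(x0)-3))
    return s.x,np.sqrt(np.mean(f(s.x)**2))
E
python3 - <<'E'
from h import *
for n,c0 in [("teal_center",[.545,.29,.088]),("amber_center",[.574,-.296,.088]),("lavender_center",[.515,.004,.027])]:
    O={}
    for c in("scene","top"):
        if n[0]=='t' or 1: cams.snapshot(c)
        o=obs(c,n,c0)
        if o: O[c]=o[0]; print(n,c,o[1:])
        else: print(n,c,"none")
    for sub in [O]+[{k:O[k]} for k in O]:
        if not sub: continue
        x,e=fitc(sub,c0+([0.] if n[0]!='l' else []),'stand' if n[0]!='l' else 'level')
        print(list(sub),np.round(x,4),round(e,2))
E
```

```text
teal_center scene (0.65, 2354)
teal_center top (0.89, 1935)
['scene', 'top'] [ 0.542   0.2896  0.0833 -0.2259] 0.42
['scene'] [ 0.5373  0.2885  0.0782 -0.2225] 0.39
['top'] [ 0.5437  0.2932  0.0715 -0.2254] 0.15
amber_center scene (0.94, 949)
amber_center top (0.84, 1919)
['scene', 'top'] [ 0.5717 -0.296   0.0824  0.2014] 0.56
['scene'] [ 0.5567 -0.3181  0.0636  0.1698] 0.32
['top'] [ 0.5726 -0.2966  0.0782  0.2313] 0.36
lavender_center scene (0.88, 1994)
lavender_center top (0.6, 1974)
['scene', 'top'] [0.5109 0.0034 0.0217] 0.5
['scene'] [ 0.504  -0.0015  0.0134] 0.17
['top'] [0.51   0.0011 0.0399] 0.38
```

Run:
```python
from h import *
import pickle
S={}
for n,c0 in [("teal_center",[.545,.29,.088]),("amber_center",[.574,-.296,.088]),("lavender_center",[.515,.004,.027])]:
    O={}
    for c in("scene","top"):
        cams.snapshot(c); o=obs(c,n,c0)
        if o: O[c]=o[0]
    S[n]=O
    st=n[0]!='l'
    def W(p):
        return (R.from_euler('ZY',[p[2],-np.radians(35)]) if st else R.identity()).apply(PTS)+[p[0],p[1],c0[2]]
    for off in (0,.5):
      for sub in (O,{k:O[k] for k in O if k=='top'},{k:O[k] for k in O if k=='scene'}):
        def f(p): return np.concatenate([sup(proj(c,W(p)))-(o+.5+off*D.sum(1)) for c,o in sub.items()])
        s=least_squares(f,c0[:2]+([0.] if st else []),loss='soft_l1',x_scale=[.01,.01]+([.1] if st else []))
        print(n,off,list(sub),np.round(s.x,4),round(np.sqrt(np.mean(f(s.x)**2)),2))
```

```text
teal_center 0 ['scene', 'top'] [ 0.5437  0.2897 -0.2151] 0.83
teal_center 0 ['top'] [ 0.542   0.2876 -0.1642] 0.28
teal_center 0 ['scene'] [ 0.5456  0.2909 -0.2299] 0.43
teal_center 0.5 ['scene', 'top'] [ 0.5434  0.2904 -0.2106] 1.24
teal_center 0.5 ['top'] [ 0.5406  0.2862 -0.1648] 0.28
teal_center 0.5 ['scene'] [ 0.5459  0.2922 -0.2281] 0.43
amber_center 0 ['scene', 'top'] [ 0.5726 -0.294   0.1655] 0.93
amber_center 0 ['top'] [ 0.5718 -0.2954  0.1537] 0.28
amber_center 0 ['scene'] [ 0.5764 -0.2878  0.1645] 0.57
amber_center 0.5 ['scene', 'top'] [ 0.5712 -0.2948  0.1675] 1.33
amber_center 0.5 ['top'] [ 0.5704 -0.2968  0.1533] 0.28
amber_center 0.5 ['scene'] [ 0.5767 -0.2851  0.1648] 0.59
lavender_center 0 ['scene', 'top'] [0.5119 0.0042] 0.66
lavender_center 0 ['top'] [0.5106 0.0024] 0.27
lavender_center 0 ['scene'] [0.5143 0.0067] 0.19
lavender_center 0.5 ['scene', 'top'] [0.5109 0.0042] 1.08
lavender_center 0.5 ['top'] [0.5091 0.001 ] 0.27
lavender_center 0.5 ['scene'] [0.5146 0.0087] 0.2
```

```bash
cat >> h.py <<'E'
def cover(c,yaw,tilt=35):
    return np.array(c), R.from_euler('ZY',[yaw,-np.radians(tilt)])
def grasp(c,Rc,up,phi=0,rad=.0655):
    # tool z=-n, tool y = radial direction at angle phi in cover frame; TCP 'up' above rim edge
    rd=np.array([np.cos(phi),np.sin(phi),0]); M=np.c_[np.cross(rd,[0,0,-1]),rd,[0,0,-1]]
    return c+Rc.apply(rd*rad+[0,0,.027+up]), Rc*R.from_matrix(M)
def rel(pos,Rt,s=None):
    s=s or r.get_state(); R0=R.from_quat(s["eef_rot"])
    print("turn",np.round((R0.inv()*Rt).as_rotvec(),4).tolist(),"trans",np.round(R0.inv().apply(np.array(pos)-s["tool_pos"]),4).tolist())
E
python3 - <<'E'
from h import *
c,Rc=cover([.5445,.290,.0881],-.2)
for up in(.10,.05,.006):
    p,Rt=grasp(c,Rc,up); print(np.round(p,3)); rel(p,Rt)
E
```

```text
[0.526 0.294 0.23 ]
turn [-0.4898, -0.4583, 1.4532] trans [-0.4297, -0.203, 0.028]
[0.554 0.288 0.189]
turn [-0.4898, -0.4583, 1.4532] trans [-0.4583, -0.2011, 0.069]
[0.579 0.283 0.153]
turn [-0.4898, -0.4583, 1.4532] trans [-0.4834, -0.1995, 0.105]
```

Emit:
jog_arm --turn '[[-0.25, -0.23, 0.73], [-0.25, -0.23, 0.73], [-0.25, -0.23, 0.73], [-0.25, -0.23, 0.73], [-0.25, -0.23, 0.73], [-0.49, -0.458, 1.453], [-0.49, -0.458, 1.453], [-0.49, -0.458, 1.453], [-0.49, -0.458, 1.453], [-0.49, -0.458, 1.453], [-0.49, -0.458, 1.453], [-0.49, -0.458, 1.453], [-0.49, -0.458, 1.453], [-0.49, -0.458, 1.453]]' --translation '[[-0.2, -0.1, -0.01], [-0.2, -0.1, -0.01], [-0.2, -0.1, -0.01], [-0.2, -0.1, -0.01], [-0.2, -0.1, -0.01], [-0.43, -0.203, 0.028], [-0.43, -0.203, 0.028], [-0.43, -0.203, 0.028], [-0.43, -0.203, 0.028], [-0.43, -0.203, 0.028], [-0.43, -0.203, 0.028], [-0.43, -0.203, 0.028], [-0.43, -0.203, 0.028], [-0.43, -0.203, 0.028]]' --grip '[0.55, 0.55, 0.55, 0.55, 0.55, 0.55, 0.55, 0.55, 0.55, 0.55, 0.55, 0.55, 0.55, 0.55]' --force 25

```text
clock: 4.35
tool_pos: [0.5257, 0.2944, 0.2299]
eef_rot: [0.738, 0.604, 0.191, 0.232]
contact_force: [-0.7, -0.0, 0.1]
opening: 0.449
finger_force: 0.0
```

Reached. I'll move halfway in and check against the picture.

Run:
```python
from h import *
c,Rc=cover([.5445,.290,.0881],-.2)
for up in(.03,.006):
    p,Rt=grasp(c,Rc,up); rel(p,Rt)
print(np.round(r.get_state()["q"],2))
```

```text
turn [-0.0004, -0.0016, 0.0006] trans [-0.0007, -0.0, 0.0703]
turn [-0.0004, -0.0016, 0.0006] trans [-0.0007, -0.0, 0.0943]
[-1.27  0.78  0.73  2.1   0.21  0.05 -1.2 ]
```

Emit:
jog_arm --turn '[[0, 0, 0], [0, 0, 0], [0, 0, 0], [0, 0, 0]]' --translation '[[0, 0, 0.035], [0, 0, 0.07], [0, 0, 0.07], [0, 0, 0.07]]' --grip '[0.55, 0.55, 0.55, 0.55]'

```text
clock: 4.85
tool_pos: [0.5439, 0.2715, 0.1776]
eef_rot: [0.745, 0.605, 0.152, 0.238]
contact_force: [-0.3, -0.7, -1.0]
opening: 0.45
finger_force: 0.0
```

Run:
```python
from h import *
s=r.get_state(); R0=R.from_quat(s["eef_rot"])
ims=[]
for c in("scene","top"):
    im=cams.snapshot(c).copy()
    # predicted tip centre & fingertips & model rim
    tip=np.array(s["tool_pos"])+R0.apply([[0,0,.019]])
    cc,Rc=cover([.5445,.290,.0881],-.2)
    rim=Rc.apply(PTS[:90])+cc
    u0,v0=(proj(c,cc)[0]-[70,55]).astype(int)
    u0=max(u0,0);v0=max(v0,0)
    cr=cv2.resize(im[v0:v0+110,u0:u0+140],None,fx=5,fy=5,interpolation=cv2.INTER_CUBIC)
    for p in proj(c,rim): cv2.circle(cr,tuple(int(q) for q in (p+.5-[u0,v0])*5),1,(255,0,0),-1)
    p=proj(c,tip)[0]; cv2.circle(cr,tuple(int(q) for q in (p+.5-[u0,v0])*5),4,(255,255,0),-1)
    ims.append(cr)
w=min(i.shape[1] for i in ims)
im=np.hstack([cv2.resize(i,(400,314)) for i in ims]); cv2.imwrite("pics/c.png",im[:,:,::-1])
```

```text
(no output)
```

View pics/c.png

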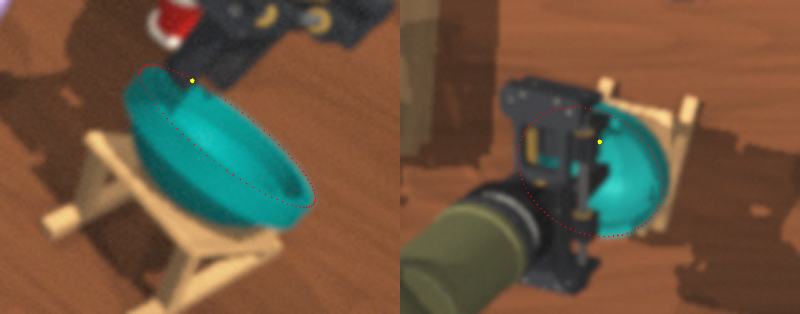

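The arm stopped short because joint 6 is at its range limit, so it can't take the full 35° forward tilt. I'll pinch the side of the lip instead. There the tool can pitch freely about the closing axis, so a tilt of about 12° is enough.

```bash
cat >> h.py <<'E'
def sgrasp(c,Rc,side,delta,back=0.,q=.005,ahead=.013,rad=.0655):
    # lateral pinch, tool pitched by delta about radial axis; back = retreat along cover axis
    p,Rt=grasp(c,Rc,-q,phi=side*np.pi/2,rad=rad)
    n=Rc.apply([0,0,1]); rd=Rc.apply([0,side,0])
    Rt=R.from_rotvec(rd*delta*side)*Rt
    return p-ahead*Rt.apply([0,0,1])+back*n, Rt
E
python3 - <<'E'
from h import *
c,Rc=cover([.5445,.290,.0881],-.2)
for d in(.4,-.4):
  for b in(.1,0):
    p,Rt=sgrasp(c,Rc,1,d,b); print(np.round(p,3),np.round(Rt.as_matrix()[:,1:].T,2).tolist()); rel(p,Rt)
s=r.get_state();print(R.from_quat(s["eef_rot"]).inv().apply([0,0,.08]))
E
```

```text
[0.486 0.369 0.201] [[0.2, 0.98, 0.0], [0.21, -0.04, -0.98]]
turn [0.2274, 0.3334, -1.5516] trans [0.0808, -0.0507, -0.0661]
[0.542 0.357 0.119] [[0.2, 0.98, 0.0], [0.21, -0.04, -0.98]]
turn [0.2274, 0.3334, -1.5516] trans [0.0873, -0.0464, 0.0336]
[0.478 0.37  0.195] [[0.2, 0.98, 0.0], [0.83, -0.17, -0.53]]
turn [-0.3943, -0.2969, -1.5158] trans [0.0809, -0.0608, -0.0656]
[0.534 0.359 0.113] [[0.2, 0.98, 0.0], [0.83, -0.17, -0.53]]
turn [-0.3943, -0.2969, -1.5158] trans [0.0875, -0.0565, 0.0341]
[-0.00497838  0.04303366 -0.06725563]
```

Emit:
jog_arm --turn '[[0, 0, 0], [0, 0, 0], [0.227, 0.333, -1.552], [0.227, 0.333, -1.552], [0.227, 0.333, -1.552], [0.227, 0.333, -1.552], [0.227, 0.333, -1.552], [0.227, 0.333, -1.552], [0.227, 0.333, -1.552], [0.227, 0.333, -1.552], [0.227, 0.333, -1.552], [0.227, 0.333, -1.552], [0.227, 0.333, -1.552], [0.227, 0.333, -1.552]]' --translation '[[-0.005, 0.043, -0.067], [-0.005, 0.043, -0.067], [0.081, -0.051, -0.066], [0.081, -0.051, -0.066], [0.081, -0.051, -0.066], [0.081, -0.051, -0.066], [0.081, -0.051, -0.066], [0.081, -0.051, -0.066], [0.081, -0.051, -0.066], [0.081, -0.051, -0.066], [0.081, -0.051, -0.066], [0.081, -0.051, -0.066], [0.081, -0.051, -0.066], [0.081, -0.051, -0.066]]' --grip '[0.55, 0.55, 0.55, 0.55, 0.55, 0.55, 0.55, 0.55, 0.55, 0.55, 0.55, 0.55, 0.55, 0.55]'

```text
clock: 6.7
tool_pos: [0.4851, 0.3696, 0.2008]
eef_rot: [0.099, 0.989, -0.011, 0.105]
contact_force: [0.8, -0.2, 0.2]
opening: 0.446
finger_force: 0.0
```

Run:
```python
from h import *
c,Rc=cover([.5445,.290,.0881],-.2)
for b in (.1,.03,0):
    p,Rt=sgrasp(c,Rc,1,.4,b); rel(p,Rt)
print(np.round(r.get_state()["q"],2))
```

```text
turn [-0.0001, 0.0011, 0.0003] trans [-0.0013, -0.0007, 0.0004]
turn [-0.0001, 0.0011, 0.0003] trans [-0.0285, -0.0007, 0.0649]
turn [-0.0001, 0.0011, 0.0003] trans [-0.0401, -0.0007, 0.0925]
[-0.51  0.74 -0.53  1.79  0.83  0.76 -0.17]
```

Emit:
jog_arm --turn '[[0, 0, 0], [0, 0, 0], [0, 0, 0], [0, 0, 0]]' --translation '[[-0.015, -0.001, 0.033], [-0.0285, -0.001, 0.065], [-0.0285, -0.001, 0.065], [-0.0285, -0.001, 0.065]]' --grip '[0.6, 0.6, 0.6, 0.6]'

```text
clock: 7.2
tool_pos: [0.5253, 0.3613, 0.1441]
eef_rot: [0.099, 0.989, -0.01, 0.105]
contact_force: [0.4, -0.2, -0.2]
opening: 0.403
finger_force: 0.0
```

```bash
cat >> h.py <<'E'
def crops(name,P,covers,pts=None,h=45):
    ims=[]
    for c in("scene","top"):
        im=cams.snapshot(c); u0,v0=np.maximum((proj(c,P)[0]-[h*4/3,h]).astype(int),0)
        cr=cv2.resize(im[v0:v0+2*h,u0:u0+int(h*8/3)],(400,300),interpolation=cv2.INTER_CUBIC); k=300/(2*h)
        u0-=0
        for cc,Rc in covers:
            for p in proj(c,Rc.apply(PTS[:90])+cc): cv2.circle(cr,tuple(int(q) for q in (p+.5-[u0,v0])*k),1,(255,0,0),-1)
        if pts is not None:
            for p in proj(c,pts): cv2.circle(cr,tuple(int(q) for q in (p+.5-[u0,v0])*k),3,(255,255,0),-1)
        ims.append(cr)
    cv2.imwrite(f"pics/{name}.png",np.hstack(ims)[:,:,::-1])
E
python3 - <<'E'
from h import *
s=r.get_state(); R0=R.from_quat(s["eef_rot"]); print(s["tool_pos"])
tip=np.array(s["tool_pos"])+R0.apply([[0,-.0176,.019],[0,.0176,.019]])
crops("d",[.5445,.29,.1],[cover([.5445,.290,.0881],-.2)],tip)
E
```

```text
[0.52531061 0.36133584 0.14412389]
```

View pics/d.png

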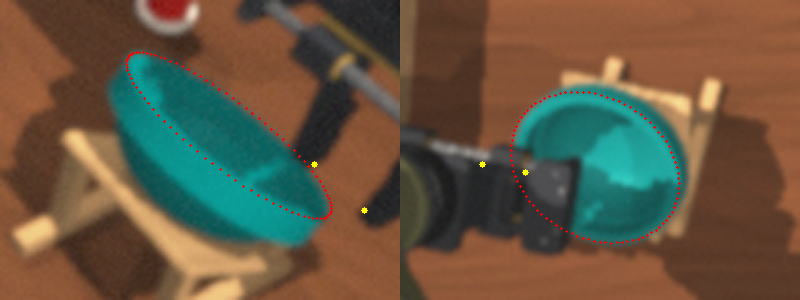

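Emit:
jog_arm --turn '[[0, 0, 0], [0, 0, 0], [0, 0, 0], [0, 0, 0]]' --translation '[[-0.006, 0, 0.014], [-0.0116, 0, 0.0276], [-0.0116, 0, 0.0276], [-0.0116, 0, 0.0276]]' --grip '[0.6, 0.6, 0.6, 0.6]'

```text
clock: 7.8
tool_pos: [0.543, 0.3569, 0.1185]
eef_rot: [0.099, 0.989, -0.011, 0.105]
contact_force: [-0.8, 0.5, -0.2]
opening: 0.4
finger_force: 0.0
```

Run:
```python
from h import *
c,Rc=cover([.5445,.290,.0881],-.2)
p,Rt=sgrasp(c,Rc,1,.4,0); rel(p,Rt)
s=r.get_state(); R0=R.from_quat(s["eef_rot"]); print(s["tool_pos"],s["contact_force"])
w=.088*s["opening"]/2
tip=np.array(s["tool_pos"])+R0.apply([[0,-w,.019],[0,w,.019]])
crops("e",[.5445,.32,.1],[cover([.5445,.290,.0881],-.2)],tip,h=35)
```

```text
turn [0.0, 0.0009, -0.0001] trans [0.0005, 0.0003, -0.0004]
[0.54295426 0.35687481 0.11849279] [-0.82250901  0.47265255 -0.23593695]
```

View pics/e.png

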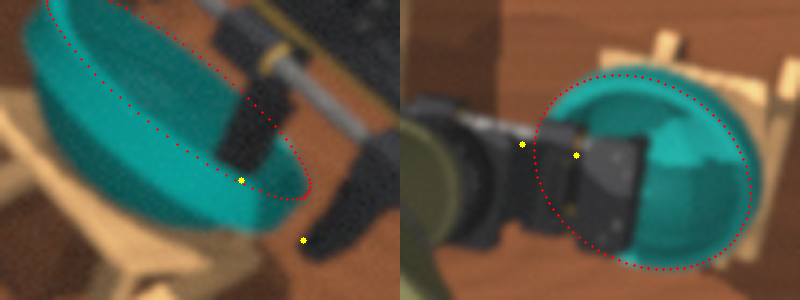

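The lip is between the fingers, the inner one at scene-crop (240,165) and the outer at (320,245), with no contact force. Closing now.

Emit:
jog_arm --turn '[[0, 0, 0], [0, 0, 0], [0, 0, 0], [0, 0, 0], [0, 0, 0], [0, 0, 0]]' --translation '[[0, 0, 0], [0, 0, 0], [0, 0, 0], [0, 0, 0], [0, 0, 0], [0, 0, 0]]' --grip '[0.8, 0.9, 1, 1, 1, 1]' --force 8

```text
clock: 8.65
tool_pos: [0.543, 0.357, 0.1188]
eef_rot: [0.099, 0.989, -0.01, 0.105]
contact_force: [-0.1, 0.2, 0.2]
opening: 0.097
finger_force: 8.0
```

Emit:
jog_arm --turn '[[0, 0, 0], [0, 0, 0], [0, 0, 0], [0, 0, 0], [0, 0, 0], [0, 0, 0], [0, 0, 0], [0, 0, 0], [0, 0, 0]]' --translation '[[0, 0, 0], [0, 0, 0], [0.002, 0, -0.0046], [0.006, 0, -0.0138], [0.012, 0, -0.028], [0.02, 0, -0.046], [0.0272, 0, -0.065], [0.031, 0, -0.074], [0.031, 0, -0.074]]' --grip '[1, 1, 1, 1, 1, 1, 1, 1, 1]' --force 40

```text
clock: 9.78
tool_pos: [0.4979, 0.3665, 0.1855]
eef_rot: [0.099, 0.989, -0.01, 0.106]
contact_force: [0.7, 0.5, -1.2]
opening: 0.096
finger_force: 40.0
```

```bash
cat >> h.py <<'E'
def level_target(c0,R0c,sg,Tg,cdes,yaw):
    """given cover pose (c0,R0c) when tool was at (sg pos, Tg rot), tool pose for cover at cdes, level, yaw"""
    dp=Tg.inv().apply(np.array(c0)-sg); dR=Tg.inv()*R0c
    Rn=R.from_euler('z',yaw)*dR.inv()
    return np.array(cdes)-Rn.apply(dp), Rn
E
python3 - <<'E'
from h import *
s=r.get_state(); print(s["contact_force"])
c,Rc=cover([.5445,.290,.0881],-.2)
sg=np.array([.543,.357,.1188]); Tg=R.from_quat([.099,.989,-.0105,.105])
Tg=sgrasp(c,Rc,1,.4,0)[1]
# present predicted cover
T=R.from_quat(s["eef_rot"]); print("cover now",np.round(s["tool_pos"]+T.apply(Tg.inv().apply(c-sg)),4))
for yaw in(-.2,0,.3):
  for z in (.15,.10,.049):
    p,Rn=level_target(c,Rc,sg,Tg,[.513,.0043,z],yaw); print(yaw,z,np.round(p,3)); rel(p,Rn)
E
```

```text
[ 0.67767484  0.50876969 -1.18887931]
cover now [0.4995 0.2995 0.1548]
-0.2 0.15 [0.531 0.067 0.184]
turn [0.0012, 0.6131, 0.0009] trans [-0.0896, -0.2867, 0.021]
-0.2 0.1 [0.531 0.067 0.134]
turn [0.0012, 0.6131, 0.0009] trans [-0.079, -0.2867, 0.0698]
-0.2 0.049 [0.531 0.067 0.083]
turn [0.0012, 0.6131, 0.0009] trans [-0.0683, -0.2868, 0.1197]
0 0.15 [0.519 0.07  0.184]
turn [0.0202, 0.6112, -0.2014] trans [-0.0768, -0.2869, 0.0182]
0 0.1 [0.519 0.07  0.134]
turn [0.0202, 0.6112, -0.2014] trans [-0.0662, -0.2869, 0.0671]
0 0.049 [0.519 0.07  0.083]
turn [0.0202, 0.6112, -0.2014] trans [-0.0555, -0.287, 0.1169]
0.3 0.15 [0.499 0.068 0.184]
turn [0.0486, 0.6005, -0.5047] trans [-0.0583, -0.292, 0.0142]
0.3 0.1 [0.499 0.068 0.134]
turn [0.0486, 0.6005, -0.5047] trans [-0.0478, -0.2921, 0.0631]
0.3 0.049 [0.499 0.068 0.083]
turn [0.0486, 0.6005, -0.5047] trans [-0.037, -0.2921, 0.1129]
```

Emit:
jog_arm --turn '[[0, 0.08, 0], [0, 0.16, 0], [0, 0.25, 0], [0, 0.35, 0], [0, 0.45, 0], [0, 0.53, 0], [0, 0.59, 0], [0.001, 0.613, 0.001], [0.001, 0.613, 0.001], [0.001, 0.613, 0.001], [0.001, 0.613, 0.001], [0.001, 0.613, 0.001]]' --translation '[[-0.005, -0.015, -0.005], [-0.015, -0.045, -0.005], [-0.027, -0.085, 0], [-0.04, -0.13, 0.005], [-0.055, -0.175, 0.01], [-0.068, -0.22, 0.015], [-0.08, -0.255, 0.02], [-0.087, -0.278, 0.021], [-0.0896, -0.2867, 0.021], [-0.0896, -0.2867, 0.021], [-0.0896, -0.2867, 0.021], [-0.0896, -0.2867, 0.021]]' --grip '[1, 1, 1, 1, 1, 1, 1, 1, 1, 1, 1, 1]'

```text
clock: 11.28
tool_pos: [0.5311, 0.068, 0.1832]
eef_rot: [0.097, 0.975, 0.02, -0.198]
contact_force: [-0.6, 0.3, -1.3]
opening: 0.099
finger_force: 40.0
```

Run:
```python
from h import *
s=r.get_state(); print(s["contact_force"],np.round(s["tool_pos"],4),np.round(s["q"],2))
c0=[.513,.0043,.15]
O={}
for c in("scene","top"):
    cams.snapshot(c)
    for n in("teal_center",):
        o=obs(c,n,c0); 
        if o: O[c]=o[0]+.5; print(c,o[1:])
for sub in [O]+[{k:O[k]} for k in O]:
    x,e=fitc(sub,c0+[0.,0.],'free'); print(list(sub),np.round(x,4),round(e,2))
crops("f",[.513,.03,.1],[(np.array(c0),R.identity())],h=50)
```

```text
[-0.5726292   0.3148206  -1.28181937] [0.5311 0.068  0.1832] [ 0.27  0.96 -0.81  1.55  0.44  1.24  0.74]
scene (0.62, 958)
top (0.7, 1112)
['scene', 'top'] [ 5.180e-01  1.000e-04  1.317e-01 -1.980e-02 -7.208e-01] 5.5
['scene'] [ 0.4596 -0.0703  0.056  -0.1688 -0.6689] 1.08
['top'] [ 0.5144  0.0169  0.0521 -0.4084 -0.6048] 1.98
```

View pics/f.png

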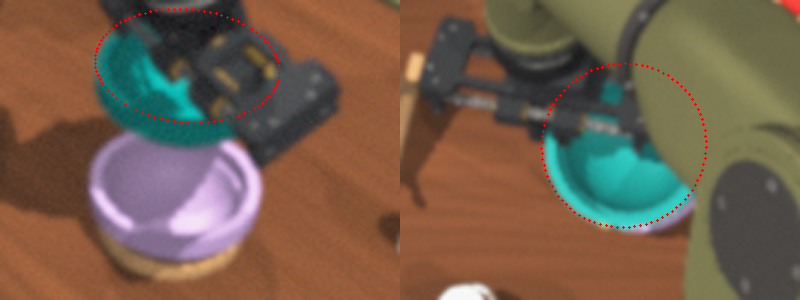

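Teal hangs roughly level above lavender. Both views match the predicted rim outline, the left edge at (95,65) in the scene view and (543,150) in the top view. To get its offset more exactly, I'll fit only the unoccluded contour.

```bash
cat >> h.py <<'E'
def contour(cam,name,near,dmax=30):
    best=None
    for m in models.masks_of(cam,name):
        k=m["pixels"].astype(np.uint8)
        cs,_=cv2.findContours(cv2.resize(k,None,fx=4,fy=4,interpolation=cv2.INTER_LINEAR) if 0 else k,cv2.RETR_EXTERNAL,cv2.CHAIN_APPROX_NONE)
        if not cs: continue
        p=max(cs,key=len)[:,0].astype(float)
        if len(p)>30 and np.linalg.norm(p.mean(0)-proj(cam,near)[0])<dmax: return p
def hullfit(cam,P,z,c0,tilt=False,Rb=R.identity(),tol=2.5):
    """fit x,y (and small tilt) so that contour pts lie .5px inside model silhouette; occluded pts cut away"""
    def d(p):
        W=(R.from_rotvec([p[2],p[3],0] if tilt else [0,0,0])*Rb).apply(PTS)+[p[0],p[1],z]
        h=cv2.convexHull(proj(cam,W).astype(np.float32))
        return np.array([cv2.pointPolygonTest(h,(float(a),float(b)),True) for a,b in P])-.5
    p=np.array(list(c0[:2])+([0,0] if tilt else []))
    for t in (6,4,tol,tol):
        k=np.abs(d(p))<t
        p=least_squares(lambda q:d(q)[k],p,loss='soft_l1',f_scale=.5,x_scale=[.01,.01]+([.1,.1] if tilt else []),diff_step=1e-4).x
    return p,k.sum(),np.sqrt(np.mean(d(p)[k]**2))
E
python3 - <<'E'
from h import *
c0=[.513,.0043,.15]
for c in("scene","top"):
    cams.snapshot(c)
    P=contour(c,"teal_center",c0)
    L=contour(c,"lavender_center",[.513,.0043,.027])
    if P is not None:
        for z in(.148,.152): print(c,"teal",z,hullfit(c,P,z,c0))
        print(c,"teal tilt",hullfit(c,P,.15,c0,True))
    if L is not None: print(c,"lav",hullfit(c,L,.027,[.513,.0043]))
E
```

```text
scene teal 0.148 (array([0.51514926, 0.00753071]), np.int64(73), np.float64(0.5492658183835313))
scene teal 0.152 (array([0.51836373, 0.01072141]), np.int64(73), np.float64(0.5631679155817588))
scene teal tilt (array([5.16996847e-01, 9.98117796e-03, 2.38365360e-02, 1.03913507e-08]), np.int64(76), np.float64(0.7330226008137801))
top teal 0.148 (array([0.51099684, 0.00154521]), np.int64(69), np.float64(0.7414501015292768))
top teal 0.152 (array([0.51097332, 0.00117179]), np.int64(68), np.float64(0.7131169847174644))
top teal tilt (array([0.51089541, 0.00427921, 0.15821841, 0.00132361]), np.int64(69), np.float64(0.6944263058748438))
```

Run:
```python
from h import *
s=r.get_state(); T=R.from_quat(s["eef_rot"]).inv()
for d in (.04,.08,.088,.1): print(d,np.round(T.apply([0,0.0005,-d]),4))
```

```text
0.04 [-0.0155  0.0005  0.0369]
0.08 [-0.0311  0.0006  0.0737]
0.088 [-0.0342  0.0006  0.0811]
0.1 [-0.0389  0.0006  0.0921]
```

Emit:
jog_arm --turn '[[0, 0, 0], [0, 0, 0], [0, 0, 0], [0, 0, 0], [0, 0, 0], [0, 0, 0], [0, 0, 0]]' --translation '[[-0.006, 0, 0.014], [-0.0155, 0, 0.037], [-0.025, 0, 0.059], [-0.0311, 0, 0.0737], [-0.0342, 0, 0.0811], [-0.0342, 0, 0.0811], [-0.0342, 0, 0.0811]]' --grip '[1, 1, 1, 1, 1, 1, 1]'

```text
clock: 12.75
tool_pos: [0.5316, 0.0669, 0.0955]
eef_rot: [0.098, 0.975, 0.02, -0.197]
contact_force: [0.1, 0.8, -1.2]
opening: 0.099
finger_force: 40.0
```

Run:
```python
from h import *
s=r.get_state(); print(s["contact_force"],s["moment"],np.round(s["tool_pos"],4))
c0=[.512,.004,.0605]
for c in("scene","top"):
    cams.snapshot(c)
    P=contour(c,"teal_center",c0)
    if P is not None: print(c,hullfit(c,P,.0605,c0),hullfit(c,P,.0605,c0,True))
crops("g",[.513,.03,.06],[(np.array(c0),R.identity())],h=40)
```

```text
[ 0.13928801  0.83910451 -1.24744088] [ 0.04413926 -0.44079753 -0.040277  ] [0.5316 0.0669 0.0955]
scene (array([0.51472788, 0.00566638]), np.int64(67), np.float64(0.5317470154191236)) (array([5.14749082e-01, 5.76285361e-03, 2.44530721e-03, 2.67676975e-04]), np.int64(67), np.float64(0.527922216516103))
top (array([0.51251949, 0.00057307]), np.int64(56), np.float64(0.6944935061257137)) (array([5.06443724e-01, 4.80778595e-05, 5.74574281e-20, 3.20876670e-01]), np.int64(56), np.float64(0.6430787263322804))
```

View pics/g.png

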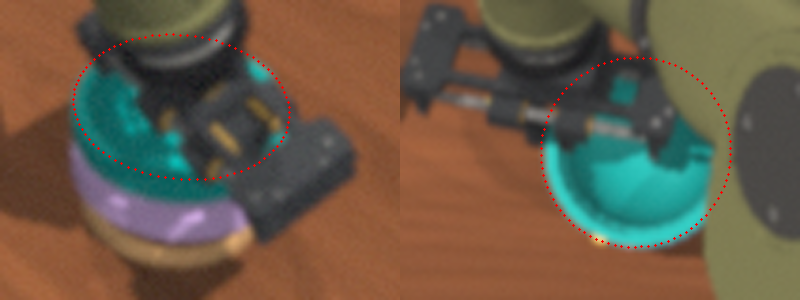

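Teal has entered lavender with no side force, at most about 1.5 mm off centre. I'll lower it with a small correction and watch the force.

Run:
```python
from h import *
s=r.get_state(); T=R.from_quat(s["eef_rot"]).inv()
for d in (.004,.008,.011,.014,.017): print(d,np.round(T.apply([-.001,0.0012,-d]),4))
```

```text
0.004 [-0.0004  0.001   0.0042]
0.008 [-0.002   0.001   0.0078]
0.011 [-0.0032  0.001   0.0106]
0.014 [-0.0043  0.001   0.0134]
0.017 [-0.0055  0.001   0.0161]
```

Emit:
jog_arm --turn '[[0, 0, 0], [0, 0, 0], [0, 0, 0], [0, 0, 0], [0, 0, 0]]' --translation '[[0, 0.001, 0.004], [-0.001, 0.001, 0.007], [-0.0025, 0.001, 0.0093], [-0.0025, 0.001, 0.0093], [-0.0025, 0.001, 0.0093]]' --grip '[1, 1, 1, 1, 1]'

```text
clock: 13.68
tool_pos: [0.5301, 0.0679, 0.0853]
eef_rot: [0.098, 0.975, 0.02, -0.198]
contact_force: [-0.5, -0.3, -1.7]
opening: 0.092
finger_force: 40.0
```

Emit:
jog_arm --turn '[[0, 0, 0], [0, 0, 0], [0, 0, 0], [0, 0, 0]]' --translation '[[-0.0004, 0, 0.0009], [-0.0008, 0, 0.0018], [-0.0008, 0, 0.0018], [-0.0008, 0, 0.0018]]' --grip '[1, 1, 1, 1]'

```text
clock: 14.18
tool_pos: [0.5301, 0.0679, 0.0834]
eef_rot: [0.098, 0.975, 0.019, -0.198]
contact_force: [0.4, -0.4, -1.4]
opening: 0.096
finger_force: 40.0
```

Emit:
jog_arm --turn '[[0, 0, 0], [0, 0, 0], [0, 0, 0], [0, 0, 0]]' --translation '[[-0.0004, 0, 0.0009], [-0.0008, 0, 0.0018], [-0.0008, 0, 0.0018], [-0.0008, 0, 0.0018]]' --grip '[1, 1, 1, 1]'

```text
clock: 14.68
tool_pos: [0.5303, 0.0683, 0.0818]
eef_rot: [0.098, 0.975, 0.02, -0.198]
contact_force: [0.8, 1.0, 4.0]
opening: 0.098
finger_force: 40.0
```

Emit:
jog_arm --turn '[[0, 0, 0], [0, 0, 0], [0, 0, 0], [0, 0, 0], [0, 0, 0]]' --translation '[[-0.0008, 0, 0.0018], [-0.0004, 0, 0.0009], [-0.0002, 0, 0.0005], [-0.0002, 0, 0.0005], [-0.0002, 0, 0.0005]]' --grip '[1, 1, 0.85, 0.75, 0.75]' --force 5

```text
clock: 15.3
tool_pos: [0.5299, 0.0674, 0.0805]
eef_rot: [0.098, 0.975, 0.019, -0.198]
contact_force: [-0.3, 0.2, -0.9]
opening: 0.251
finger_force: 0.0
```

Run:
```python
from h import *
s=r.get_state(); print(s["contact_force"],s["opening"])
T=R.from_quat(s["eef_rot"]).inv()
for d in (.03,.12): print(np.round(T.apply([0,0,d]),4))
c0=[.512,.004,.047]
for c in("scene","top"):
    cams.snapshot(c)
    P=contour(c,"teal_center",c0)
    if P is not None: print(c,hullfit(c,P,.047,c0),hullfit(c,P,.047,c0,True))
```

```text
[-0.34146488  0.1702521  -0.86133461] 0.2507032856574354
[ 0.0117 -0.     -0.0276]
[ 0.0469 -0.0002 -0.1105]
scene (array([0.51289251, 0.00766491]), np.int64(57), np.float64(0.5283386493279105)) (array([0.51337271, 0.00920572, 0.05193266, 0.0031484 ]), np.int64(59), np.float64(0.6000777360145144))
top (array([0.51032038, 0.00359966]), np.int64(63), np.float64(0.5269125891774462)) (array([5.10222278e-01, 4.25478355e-03, 3.54187691e-02, 4.07324111e-05]), np.int64(63), np.float64(0.5168345209003345))
```

Emit:
jog_arm --turn '[[0, 0, 0], [0, 0, 0], [0, 0, 0], [0, 0, 0], [0, 0, 0], [0, 0, 0]]' --translation '[[0.004, 0, -0.0092], [0.0117, 0, -0.0276], [0.024, 0, -0.056], [0.036, 0, -0.085], [0.047, 0, -0.11], [0.047, 0, -0.11]]' --grip '[0.75, 0.75, 0.65, 0.55, 0.55, 0.55]'

```text
clock: 16.25
tool_pos: [0.531, 0.0689, 0.2035]
eef_rot: [0.098, 0.976, 0.02, -0.195]
contact_force: [-0.6, 0.3, -1.0]
opening: 0.448
finger_force: 0.0
```

Run:
```python
from h import *
print(r.get_state()["contact_force"])
c,Rc=cover([.573,-.2945,.0881],.165)
for b in(.1,.03,0):
    p,Rt=sgrasp(c,Rc,1,.4,b); print(np.round(p,3)); rel(p,Rt)
```

```text
[-0.61727527  0.26164742 -0.95368568]
[ 0.491 -0.242  0.201]
turn [0.0357, -0.5994, -0.3696] trans [-0.0215, -0.3126, -0.0064]
[ 0.53  -0.235  0.143]
turn [0.0357, -0.5994, -0.3696] trans [-0.0782, -0.2983, 0.0321]
[ 0.547 -0.232  0.119]
turn [0.0357, -0.5994, -0.3696] trans [-0.1025, -0.2922, 0.0486]
```

Emit:
jog_arm --turn '[[0, 0, 0], [0.01, -0.15, -0.09], [0.018, -0.3, -0.18], [0.027, -0.45, -0.28], [0.036, -0.6, -0.37], [0.036, -0.6, -0.37], [0.036, -0.6, -0.37], [0.036, -0.6, -0.37], [0.036, -0.6, -0.37], [0.036, -0.6, -0.37]]' --translation '[[-0.002, -0.04, -0.02], [-0.005, -0.1, -0.02], [-0.01, -0.16, -0.02], [-0.015, -0.22, -0.02], [-0.02, -0.28, -0.01], [-0.0215, -0.3126, -0.0064], [-0.0215, -0.3126, -0.0064], [-0.0215, -0.3126, -0.0064], [-0.0215, -0.3126, -0.0064], [-0.0215, -0.3126, -0.0064]]' --grip '[0.55, 0.55, 0.55, 0.55, 0.55, 0.55, 0.55, 0.55, 0.55, 0.55]'

```text
clock: 17.5
tool_pos: [0.4899, -0.2414, 0.1985]
eef_rot: [-0.083, 0.991, 0.008, 0.103]
contact_force: [0.1, -1.4, 0.8]
opening: 0.448
finger_force: 0.0
```

Run:
```python
from h import *
s=r.get_state(); print(np.round(s["q"],2))
c0=[.573,-.2945,.0881]; 
for c in("scene","top"):
    im=cams.snapshot(c)
    P=contour(c,"teal_center",[.512,.004,.047])
    if P is not None: print(c,"teal",hullfit(c,P,.047,[.512,.004]),hullfit(c,P,.047,[.512,.004],True))
    P=contour(c,"amber_center",c0)
    if P is not None:
        for y in (.12,.165,.2): print(c,"amber",y,hullfit(c,P,.0881,c0,Rb=cover(c0,y)[1]))
c,Rc=cover(c0,.165)
for b in(.1,.03,0):
    p,Rt=sgrasp(c,Rc,1,.4,b); rel(p,Rt)
```

```text
[ 0.96  0.76 -0.88  1.99  0.93  0.6   1.25]
scene teal (array([0.51321597, 0.00612574]), np.int64(148), np.float64(0.6157724279870328)) (array([ 0.51309978,  0.0058806 , -0.01739475,  0.00733358]), np.int64(148), np.float64(0.5970787015207942))
scene amber 0.12 (array([ 0.57658653, -0.2909505 ]), np.int64(114), np.float64(0.5766641138641398))
scene amber 0.165 (array([ 0.57592201, -0.29110927]), np.int64(114), np.float64(0.5885552103174778))
scene amber 0.2 (array([ 0.57537836, -0.29112562]), np.int64(114), np.float64(0.666109216679137))
top teal (array([0.50995255, 0.00386348]), np.int64(142), np.float64(0.4670800385484828)) (array([ 5.09959072e-01,  3.80227203e-03, -4.43452062e-03, -7.03918731e-06]), np.int64(142), np.float64(0.46672954798505784))
top amber 0.12 (array([ 0.57393067, -0.29597701]), np.int64(107), np.float64(0.7392651941423878))
top amber 0.165 (array([ 0.57384716, -0.29552455]), np.int64(106), np.float64(0.6593669060684513))
top amber 0.2 (array([ 0.57379374, -0.29516944]), np.int64(106), np.float64(0.6313036126273242))
turn [-0.0007, -0.005, 0.0007] trans [-0.0018, 0.0005, -0.0021]
turn [-0.0007, -0.005, 0.0007] trans [-0.0294, 0.0006, 0.0622]
turn [-0.0007, -0.005, 0.0007] trans [-0.0412, 0.0006, 0.0898]
```

Emit:
jog_arm --turn '[[0, 0, 0], [0, -0.005, 0], [0, -0.005, 0], [0, -0.005, 0], [0, -0.005, 0]]' --translation '[[-0.015, 0.0005, 0.03], [-0.0294, 0.0005, 0.062], [-0.036, 0.0005, 0.077], [-0.0412, 0.0005, 0.09], [-0.0412, 0.0005, 0.09]]' --grip '[0.6, 0.6, 0.6, 0.6, 0.6]'

```text
clock: 18.42
tool_pos: [0.5471, -0.2325, 0.1182]
eef_rot: [-0.082, 0.991, 0.008, 0.105]
contact_force: [0.3, -0.0, -0.1]
opening: 0.399
finger_force: 0.0
```

Run:
```python
from h import *
c0=[.5735,-.294,.0881]
c,Rc=cover(c0,.165)
p,Rt=sgrasp(c,Rc,1,.4,0); rel(p,Rt)
s=r.get_state(); R0=R.from_quat(s["eef_rot"]); print(s["tool_pos"],s["contact_force"])
w=.088*s["opening"]/2
tip=np.array(s["tool_pos"])+R0.apply([[0,-w,.019],[0,w,.019]])
crops("i",[.56,-.26,.1],[(c,Rc)],tip,h=35)
```

```text
turn [-0.0003, -0.0006, 0.0004] trans [-0.0008, 0.0005, -0.0004]
[ 0.54706133 -0.23251346  0.11824013] [ 0.29533105 -0.03640732 -0.11030602]
```

View pics/i.png

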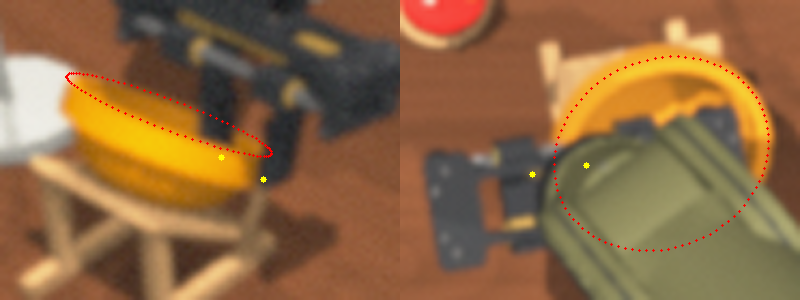

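The inner finger is inside the lip at (212,130) in the scene crop and the outer finger is outside it at (285,170). There is no contact. Closing gently.

Emit:
jog_arm --turn '[[0, 0, 0], [0, 0, 0], [0, 0, 0], [0, 0, 0], [0, 0, 0], [0, 0, 0]]' --translation '[[0, 0, 0], [0, 0, 0], [0, 0, 0], [0, 0, 0], [0, 0, 0], [0, 0, 0]]' --grip '[0.8, 0.9, 1, 1, 1, 1]' --force 8

```text
clock: 19.27
tool_pos: [0.5471, -0.2318, 0.1188]
eef_rot: [-0.083, 0.991, 0.009, 0.105]
contact_force: [-2.8, 3.9, 4.3]
opening: 0.103
finger_force: 8.0
```

Emit:
jog_arm --turn '[[0, 0, 0], [0, 0, 0], [0, 0, 0], [0, 0, 0], [0, 0, 0], [0, 0, 0], [0, 0, 0], [0, 0, 0], [0, 0, 0], [0, 0, 0]]' --translation '[[0, 0.001, 0], [0, 0.001, 0], [0, 0.001, 0], [0.002, 0.001, -0.0046], [0.006, 0.001, -0.0138], [0.012, 0.001, -0.028], [0.02, 0.001, -0.046], [0.0272, 0.001, -0.065], [0.031, 0.001, -0.074], [0.031, 0.001, -0.074]]' --grip '[1, 1, 1, 1, 1, 1, 1, 1, 1, 1]' --force 40

```text
clock: 20.52
tool_pos: [0.5015, -0.2397, 0.1853]
eef_rot: [-0.082, 0.991, 0.008, 0.105]
contact_force: [0.3, 0.1, -1.5]
opening: 0.095
finger_force: 40.0
```

Run:
```python
from h import *
s=r.get_state(); print(s["contact_force"])
c,Rc=cover([.5735,-.294,.0881],.165)
sg,Tg=np.array([.5471,-.2322,.1186]),sgrasp(c,Rc,1,.4,0)[1]
T=R.from_quat(s["eef_rot"]); now=s["tool_pos"]+T.apply(Tg.inv().apply(c-sg)); print("cover now",np.round(now,4))
for k in("scene","top"):
    cams.snapshot(k); P=contour(k,"amber_center",now)
    if P is not None: print(k,hullfit(k,P,now[2],now,Rb=Rc),hullfit(k,P,now[2],now,True,Rb=Rc))
for yaw in(0.165,-.2):
  for z in (.17,.08,.067):
    p,Rn=level_target(c,Rc,sg,Tg,[.512,.0045,z],yaw); print(yaw,z,np.round(p,4)); rel(p,Rn)
```

```text
[ 0.27396411  0.10159775 -1.48851092]
cover now [ 0.5279 -0.3015  0.1549]
scene (array([ 0.53074214, -0.29646364]), np.int64(93), np.float64(0.8596279061323456)) (array([ 0.52929449, -0.29557235,  0.04401188,  0.01270983]), np.int64(93), np.float64(0.7563502886084117))
top (array([ 0.52523089, -0.30190032]), np.int64(81), np.float64(0.5595962301634957)) (array([ 0.52515326, -0.30178155,  0.00745626,  0.00296234]), np.int64(81), np.float64(0.5544783662672267))
0.165 0.17 [0.5057 0.0696 0.2041]
turn [-0.0003, 0.6105, 0.0004] trans [-0.0576, 0.3037, -0.0083]
0.165 0.08 [0.5057 0.0696 0.1141]
turn [-0.0003, 0.6105, 0.0004] trans [-0.0388, 0.3038, 0.0797]
0.165 0.067 [0.5057 0.0696 0.1011]
turn [-0.0003, 0.6105, 0.0004] trans [-0.0361, 0.3038, 0.0924]
-0.2 0.17 [0.5294 0.0676 0.2041]
turn [-0.0354, 0.6037, 0.3694] trans [-0.0801, 0.2978, -0.0035]
-0.2 0.08 [0.5294 0.0676 0.1141]
turn [-0.0354, 0.6037, 0.3694] trans [-0.0613, 0.2979, 0.0845]
-0.2 0.067 [0.5294 0.0676 0.1011]
turn [-0.0354, 0.6037, 0.3694] trans [-0.0586, 0.2979, 0.0973]
```

Emit:
jog_arm --turn '[[-0.003, 0.05, 0.03], [-0.008, 0.13, 0.08], [-0.013, 0.22, 0.13], [-0.018, 0.31, 0.19], [-0.024, 0.4, 0.245], [-0.029, 0.49, 0.3], [-0.033, 0.56, 0.345], [-0.0354, 0.604, 0.369], [-0.0354, 0.604, 0.369], [-0.0354, 0.604, 0.369], [-0.0354, 0.604, 0.369], [-0.0354, 0.604, 0.369]]' --translation '[[-0.005, 0.015, -0.01], [-0.012, 0.045, -0.02], [-0.022, 0.085, -0.025], [-0.035, 0.13, -0.025], [-0.05, 0.18, -0.02], [-0.063, 0.23, -0.01], [-0.073, 0.27, -0.005], [-0.079, 0.292, -0.0035], [-0.0801, 0.2978, -0.0035], [-0.0801, 0.2978, -0.0035], [-0.0801, 0.2978, -0.0035], [-0.0801, 0.2978, -0.0035]]' --grip '[1, 1, 1, 1, 1, 1, 1, 1, 1, 1, 1, 1]'

```text
clock: 22.22
tool_pos: [0.5293, 0.0661, 0.2046]
eef_rot: [0.099, 0.975, 0.019, -0.197]
contact_force: [0.6, -0.1, -0.8]
opening: 0.096
finger_force: 40.0
```

Run:
```python
from h import *
s=r.get_state(); print(s["contact_force"])
c0=[.512,.0045,.169]
for c in("scene","top"):
    cams.snapshot(c)
    P=contour(c,"amber_center",c0)
    if P is not None: print(c,hullfit(c,P,.169,c0),hullfit(c,P,.169,c0,True))
T=R.from_quat(s["eef_rot"]).inv()
print([np.round(T.apply([x,y,-z]),4).tolist() for x,y,z in[(.01,0,0),(0,.01,0),(0,0,.01)]])
```

```text
[ 0.63786435 -0.07495268 -0.84618027]
scene (array([0.51328465, 0.00554501]), np.int64(76), np.float64(0.5804322343756716)) (array([ 5.13911741e-01,  7.27047041e-03,  5.21031812e-02, -4.59505655e-04]), np.int64(80), np.float64(0.6438586726234132))
top (array([0.51003137, 0.00155957]), np.int64(66), np.float64(0.44153119230105137)) (array([ 5.10030919e-01,  1.55786784e-03, -5.98924336e-07, -6.08716046e-07]), np.int64(66), np.float64(0.4415390582879658))
[[-0.009, 0.002, -0.0038], [0.0018, 0.0098, 0.0008], [-0.0039, 0.0, 0.0092]]
```

Emit:
jog_arm --turn '[[0, 0, 0], [0, 0, 0], [0, 0, 0], [0, 0, 0], [0, 0, 0], [0, 0, 0], [0, 0, 0]]' --translation '[[-0.006, 0.0015, 0.014], [-0.0155, 0.0015, 0.037], [-0.025, 0.0015, 0.059], [-0.0305, 0.0015, 0.073], [-0.034, 0.0015, 0.081], [-0.034, 0.0015, 0.081], [-0.034, 0.0015, 0.081]]' --grip '[1, 1, 1, 1, 1, 1, 1]'

```text
clock: 23.3
tool_pos: [0.5298, 0.0691, 0.1172]
eef_rot: [0.098, 0.975, 0.02, -0.197]
contact_force: [0.1, -0.2, -1.7]
opening: 0.095
finger_force: 40.0
```

Run:
```python
from h import *
s=r.get_state(); print(s["contact_force"])
z=.081; c0=[.512,.0045,z]
for c in("scene","top"):
    cams.snapshot(c)
    P=contour(c,"amber_center",c0)
    if P is not None: print(c,hullfit(c,P,z,c0),hullfit(c,P,z,c0,True))
```

```text
[ 0.09679554 -0.24510088 -1.68205196]
scene (array([0.5113028 , 0.00778341]), np.int64(68), np.float64(0.5102927477757457)) (array([ 5.11324742e-01,  7.76740407e-03, -3.62628919e-04, -3.42135063e-04]), np.int64(68), np.float64(0.511213141763227))
top (array([0.51051405, 0.00340529]), np.int64(64), np.float64(0.6930967388676594)) (array([ 0.51059032,  0.00342094,  0.00060048, -0.00277561]), np.int64(64), np.float64(0.69167392309289))
```

Emit:
jog_arm --turn '[[0, 0, 0], [0, 0, 0], [0, 0, 0], [0, 0, 0], [0, 0, 0]]' --translation '[[-0.0025, 0, 0.0045], [-0.004, 0, 0.0085], [-0.0051, 0, 0.0107], [-0.0051, 0, 0.0107], [-0.0051, 0, 0.0107]]' --grip '[1, 1, 1, 1, 1]'

```text
clock: 24.12
tool_pos: [0.5299, 0.0688, 0.1048]
eef_rot: [0.098, 0.975, 0.02, -0.198]
contact_force: [-0.3, 0.3, -1.7]
opening: 0.096
finger_force: 40.0
```

Emit:
jog_arm --turn '[[0, 0, 0], [0, 0, 0], [0, 0, 0], [0, 0, 0]]' --translation '[[-0.0004, 0, 0.0009], [-0.0008, 0, 0.0018], [-0.0008, 0, 0.0018], [-0.0008, 0, 0.0018]]' --grip '[1, 1, 1, 1]'

```text
clock: 24.62
tool_pos: [0.5299, 0.0687, 0.1028]
eef_rot: [0.098, 0.975, 0.02, -0.198]
contact_force: [0.1, 0.3, -1.8]
opening: 0.098
finger_force: 40.0
```

Emit:
jog_arm --turn '[[0, 0, 0], [0, 0, 0], [0, 0, 0], [0, 0, 0]]' --translation '[[-0.0004, 0, 0.0009], [-0.0008, 0, 0.0018], [-0.0008, 0, 0.0018], [-0.0008, 0, 0.0018]]' --grip '[1, 1, 1, 1]'

```text
clock: 25.12
tool_pos: [0.5301, 0.0694, 0.1016]
eef_rot: [0.098, 0.975, 0.02, -0.197]
contact_force: [-0.4, -0.5, 5.1]
opening: 0.098
finger_force: 40.0
```

Emit:
jog_arm --turn '[[0, 0, 0], [0, 0, 0], [0, 0, 0], [0, 0, 0], [0, 0, 0]]' --translation '[[-0.0006, 0, 0.0013], [-0.0004, 0, 0.0009], [-0.0002, 0, 0.0005], [-0.0002, 0, 0.0005], [-0.0002, 0, 0.0005]]' --grip '[1, 1, 0.85, 0.75, 0.75]' --force 5

```text
clock: 25.75
tool_pos: [0.5298, 0.0685, 0.1]
eef_rot: [0.098, 0.975, 0.019, -0.198]
contact_force: [0.7, 0.0, 0.4]
opening: 0.248
finger_force: 0.0
```

Emit:
jog_arm --turn '[[0, 0, 0], [0, 0, 0], [0, 0, 0], [0, 0, 0], [0, 0, 0], [0, 0, 0], [0, 0, 0], [0, 0, 0], [0, 0, 0]]' --translation '[[0.004, 0, -0.0092], [0.0117, 0, -0.0276], [0.024, 0, -0.056], [0.036, 0, -0.085], [0.047, 0.06, -0.11], [0.047, 0.12, -0.11], [0.047, 0.18, -0.11], [0.047, 0.2, -0.11], [0.047, 0.2, -0.11]]' --grip '[0.75, 0.75, 0.65, 0.55, 0.55, 0.55, 0.55, 0.55, 0.55]'

```text
clock: 26.88
tool_pos: [0.5685, 0.2673, 0.2212]
eef_rot: [0.096, 0.975, 0.02, -0.197]
contact_force: [0.1, -0.8, -0.0]
opening: 0.451
finger_force: 0.0
```

Run:
```python
from h import *
s=r.get_state(); print(s["contact_force"],s["finger_force"])
for c in("scene","top"):
    cams.snapshot(c)
    for n,z in(("amber_center",.067),("teal_center",.047),("lavender_center",.027)):
        c0=[.512,.0045,z]; print(c,n,[(np.round(d["position"],3).tolist(),round(d["p"],2)) for d in models.place_of(c,n)][:1])
        if n[0]=='a':
            P=contour(c,n,c0)
            if P is not None: print(hullfit(c,P,z,c0),hullfit(c,P,z,c0,True))
crops("k",[.512,.0045,.04],[(np.array([.5115,.005,.067]),R.identity())],h=35)
```

```text
[ 0.05002761 -0.83404125 -0.01168011] 0.0
scene amber_center [([0.51, 0.01, 0.068], 0.78)]
(array([0.51280821, 0.00794673]), np.int64(147), np.float64(0.4299390450682595)) (array([ 0.51298707,  0.00816772,  0.01026181, -0.00493296]), np.int64(147), np.float64(0.40331896807115347))
scene teal_center []
scene lavender_center []
top amber_center [([0.514, 0.001, 0.063], 0.85)]
(array([0.50993011, 0.00385648]), np.int64(64), np.float64(0.5228306846166904)) (array([ 5.09930201e-01,  3.85339242e-03, -2.88991629e-05, -5.62888368e-05]), np.int64(64), np.float64(0.5228648566856209))
top teal_center []
top lavender_center []
```

View pics/k.png

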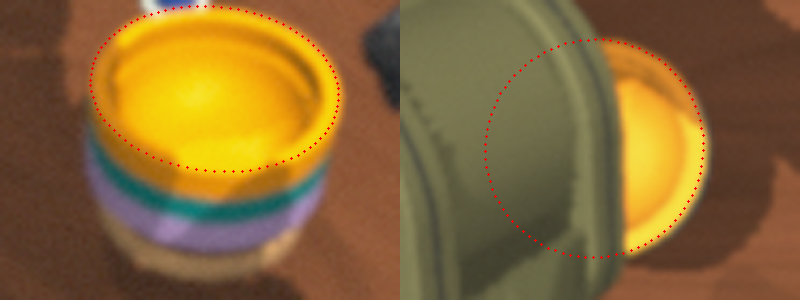

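The picture shows the three covers nested in even, level bands: amber rim at (215,90), teal at (215,211), lavender at (215,236). The contour fit puts amber within about 2 mm of teal's axis, and the gripper is clear. Handing in.

```bash
python3 -c "
from plant import r
print(r.finish_job())"
```

```text
the job is handed in; nothing more can be done
None
```

The teal cover sits in the lavender one and the amber cover in the teal one, open side up, level, seated and let go; the job is handed in, with no verdict returned.

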